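Unlock and open the contact grill and set its heat

ROBOT

A 6-joint arm with a two-finger parallel gripper is mounted at the origin on the work surface. World frame = base frame: x ahead of the robot, y to its left, z up, the work surface at z = 0. Lengths are in m, angles in rad, forces in N, time in s.
With the tool pointing down it reaches from about 0.225 to 0.875 m from the base axis. Payload 3.4 kg.
Tool frame: the origin (TCP) lies on the centre line of the jaws, within the pads' length; the fingertips stand 22 mm ahead of it and the grasp point (between the pads) lies 3 mm ahead of it; z points along the fingers, y is the line along which they close (so a half turn about z gives the same grasp; the last joint's range is limited). The gripper opens to 85 mm and grips with 20 to 120 N. Pads are 22 mm wide; open, the fingers measure 114 mm over their backs; the gripper's body (76 mm by 85 mm) begins 54 mm behind the grasp point. The pads swing forward as they close: fully open they stand 13 mm farther back than shut.
Start: joints at [1.127, 0.276, 1.505, -0, 1.361, -0.121], TCP at [0.182, 0.545, 0.253] pointing down, gripper open.
Joint ranges: [-2.89, 2.89], [-0.75, 2.08], [0.22, 2.7], [-1.18, 4.32], [0.11, 2.71], [-2.7, 2.7]. Speed limits (rad/s): [2.57, 2.57, 3.14, 3.14, 3.14, 3.14].

INTERFACE

Orientations are given as a unit quaternion [w, x, y, z].
In Python, from rig import manip gives the robot as it stands.
- The arm moves only by the shell command python3 steer.py [OPENING] [FORCE], which reads ROWS from standard input. ROWS is 1 to 5 rows, parted by semicolons, with the numbers parted by commas; each row has 4 numbers: dx, dy, dz in m, then a turn about the tool's z in rad; each row shifts and turns the commanded pose from where the row before left it, along the tool's axes as they then stand; what a row does not reach is not made up. A row lasts 1/12 s, in which the tool goes at most 0.0417 m and 0.125 rad, less where a joint would pass 70% of its speed; a pose out of reach is approached as far as the arm can. OPENING is the finger opening in m, set as the command begins (- or left out keeps the last). The fingers move at their own pace and stop on an object; FORCE is the grip in N (left out, the last holds). Time passes only in rows, so rows that do not move let the fingers close. It prints the time, the measured TCP pose, the force, the opening and the grip force at its end. Input that does not fit is refused with a message, and nothing moves.
- manip.get_state(): the state, without advancing time (a new reading comes with each control period).
- manip.get_image(name): name is "scene" or "top"; returns a dict with "img" (384x512x3 uint8, red, green, blue), "camera_matrix" (3x3 intrinsics, pixels), "T" (4x4, takes a point from camera to world coordinates). Camera axes: x right, y down, z forward; pixel columns grow to the right and rows downward; lengths in m; the calibration is good to about 2 mm. A picture is of the moment at which its call begins. There is no depth.
- manip.sign_off(): hands the job in; it is judged then, once.
The state is a dict: "clock": time; "qpos": joint angles; "qd": joint speeds; "effort": joint torques, N m; "position": TCP position; "ee_rot": TCP orientation; "contact_force": force on the tool from outside, world axes, zero at the start; "moment": the same for the moment, N m; "width": finger opening in m; "gripper_force": force on a finger pad.
Only numpy, scipy, OpenCV 4.12 (cv2) and the standard library are available. Lean on these libraries where they do the work, as an engineer would, in place of code of your own. Each camera call takes 0.05 s, during which the arm holds its last target. There are 200 camera calls.

TASK

Get the contact grill ready to load: slide the keeper on its front panel fully aside, swing the latch bar it was blocking all the way down to its stop, then raise the lid by its handle to its open stop and leave it standing there. Also turn the heat dial clockwise from off by exactly four clicks. Leave the keeper aside and the latch down, let go of everything, and do not shift or tip the things standing around.

Things in the scene. Friction and masses are not known exactly. Their poses are not given: they have to be found in the camera images.
- grill: Steel and black contact grill, fixed, 310 deep (x) by 280 wide by 135 mm high. Origin: centre of underside; x from its front to its rear hinge, z up. The front panel slopes 35 deg from level: outward normal (-0.574,0,0.819), up-slope (0.819,0,0.574) in the grill frame. Panel top edge x -80 z 85 mm, bottom edge x -174 z 19 mm. On it, from +y to -y: keeper, latch, dial.
- keeper (a joint): First catch: a steel block with an upright black tab, sliding along grill +y from 0 (just down-slope of the latch bar, so that the latch cannot swing) to 0.040 m (fully aside; latch free from 0.034 on). Friction about 1.5 N, stays where left.
- keeper_tab (a point): Grip point of the keeper's tab, 41 mm off the panel, 10 mm below the tab's top. Tab 12 mm thick along y, 24 mm long along the slope, 17 to 51 mm off the panel, on a block 24 mm wide (y), 18 mm high. Axes: x up-slope, y the grill's y, z the panel's normal. With the keeper at 0 it is 62 mm down-slope of the panel's top edge at y 45 mm.
- latch (a joint): The second latch: a steel bar that swings about the panel's normal, 0 = lying across the panel over the lid's tongue (lid locked), growing as its free end swings down the slope to 1.5 rad (stop; lid free). With the keeper in place it is blocked at about 0.03 rad. Friction about 0.12 N m, stays where left.
- latch_post (a point): Grip point of the round upright post at the latch bar's free end, 42 mm off the panel, on its axis. Post 16 mm diameter, 18 to 50 mm off the panel; the bar (16 mm wide, 10 to 20 mm off the panel) runs from it to the pivot, 65 mm away. At 0 the post lies to grill +y of the pivot, at 1.5 rad down-slope of it. Axes turn with the bar; z is the panel's normal.
- latch_pivot (a point): The latch's pivot on the panel surface, 28 mm down the slope from the panel's top edge, y -10 mm. Turns with the bar.
- grill_lid (a joint): Lid angle: 0 shut, growing as the front rises, 1.0 rad at its open stop. A stiff hinge (1.1 N m of friction) holds it wherever it is left; raising it takes about 8 N at the handle.
- lid_handle (a point): Middle of the lid's handle: a round black bar, 18 mm diameter, 150 mm long along the grill's y, held 55 mm off the lid's front upper edge by arms at its ends (130 mm clear between). Shut, it is at grill x -110, z 165 mm and the arms run along the panel's normal. Radius about the hinge axis 239 mm. Axes: the grill's when shut; they turn with the lid.
- lid_hinge (a point): A point on the lid's hinge axis, which runs along the grill's y at grill x 120, z 100 mm.
- dial (a joint): Heat dial angle, 0 = off (as it starts), growing clockwise as seen facing the panel; sprung clicks every 0.30 rad, stop at 2.1 rad (7 clicks). Four clicks = 1.20 rad. Each click takes up to about 0.12 N m, and the dial snaps to the nearest click when let go.
- dial_grip (a point): Grip point on the dial's axis, 35 mm off the panel, 55 mm down-slope of its top edge, y -85 mm. Black disc 54 mm diameter, 13 mm high, with a steel grip bar 46 mm long, 11 mm thick, 12 to 42 mm off the panel. At 0 the bar lies along the slope, pointer up-slope at the longest mark; seven short marks follow clockwise, one a click. z: panel's normal, x: along the bar to the pointer.
- mill: Bystander: dark wooden pepper mill, upright, 58 mm diameter, 190 mm tall. Origin: centre of its foot.
- mug: Bystander: white mug, 76 mm diameter, 95 mm tall, handle along its +y about 30 mm out. Origin: centre of its foot.
- jar: Bystander: glass jar, 72 mm diameter, 135 mm tall. Origin: centre of its foot.
- oil: Bystander: amber glass oil bottle, 58 mm diameter, 200 mm tall. Origin: centre of its foot.
- bowl: Bystander: white bowl, 100 mm diameter, 45 mm tall. Origin: centre of its foot.
- spatula: Bystander: wooden spatula lying flat on the counter, 260 mm long. Origin: on its underside near the middle.
- salt: Bystander: steel salt tin, 60 mm diameter, 55 mm tall, close before the grill. Origin: centre of its foot.

How it is judged:
On the way, in this order (a step that is already met when the one before it is completed fails the run):
1. the keeper is slid fully aside (value of joint keeper above 0.034 m), for 0.1 s.
2. then the latch is swung down to its stop (value of joint latch above 1.25 rad and value of joint keeper above 0.034 m), for 0.1 s.
3. then the lid is raised to its open stop (value of joint grill_lid above 0.88 rad), for 0.2 s.
At the end, for the whole second after the job is handed in: Keeper aside by more than 34 of its 40 mm, latch swung down by more than 1.25 of its 1.5 rad, lid standing still at more than 0.88 of its 1.0 rad, dial in its fourth click (1.20 +- 0.12 rad) (all of step 2 and value of joint grill_lid between 0.88 and 1.05 rad and value of joint dial between 1.08 and 1.32 rad and velocity of joint grill_lid between -0.05 and 0.05 rad/s); the robot touches nothing.
It fails at once if a bystander is shifted by more than 25 mm or tipped (distance of any of mill, mug, jar, oil, bowl, spatula, salt from where it was at the start of the episode above 0.025 m or angle between any of mill, mug, jar, oil, bowl, spatula, salt's own z axis and vertical above 0.35 rad).
It also fails if it takes over 62 s, if anything falls off the work surface, if the arm or the gripper's body presses on something with over 40 N, if the wrist force passes 120 N, or if a joint passes its speed limit or range.

## Working session

There is one attempt and no reset: what is moved stays moved. The work goes in short steps, Python scripts to look and compute and a shell command to move; the robot and the scene stay as the last step left them, time stands still between calls to the robot, and variables do not carry over. Pictures are saved under pics/ and viewed, at most 10 in all, crops included, and the job is handed in when it is done.

```bash
ls; mkdir -p pics
python3 - <<'E'
from rig import manip
import cv2,numpy as np
s=manip.get_state();print(s)
for n in("scene","top"):
    d=manip.get_image(n);cv2.imwrite(f"pics/{n}0.png",cv2.resize(d["img"][:,:,::-1],(800,600),interpolation=cv2.INTER_CUBIC))
    print(n,d["camera_matrix"].tolist(),np.round(d["T"],4).tolist())
E
```

```text
pics
rig.py
steer.py
{'clock': 0.0, 'qpos': array([ 1.12698033e+00,  2.76598502e-01,  1.50616112e+00,  2.29527122e-05,
        1.36062618e+00, -1.20982712e-01]), 'qd': array([-1.09119100e-03,  5.59890836e-04, -1.48211890e-03, -3.59906979e-05,
        4.40677947e-04, -1.35938020e-03]), 'effort': array([-9.93009417e-04, -4.16768432e+01, -2.45803571e+01, -3.61144857e-04,
        1.09012806e-02, -2.87119704e-06]), 'position': array([0.182204  , 0.54486672, 0.25242648]), 'ee_rot': array([-2.60616679e-04,  1.60718901e-01,  9.86999813e-01, -8.57931608e-04]), 'contact_force': array([ 0.38700348, -0.00126254,  0.15726715]), 'moment': array([-0.00103156,  0.0303192 , -0.00518145]), 'gripper_force': 0.0, 'width': 0.08505188621889814}
scene [[371.44634215451566, 0.0, 258.857861983643], [0.0, 371.44634215451566, 193.89995717028717], [0.0, 0.0, 1.0]] [[0.706, 0.5978, -0.3796, 0.9828], [0.7081, -0.5872, 0.3922, -0.4703], [0.0115, -0.5457, -0.8379, 1.1573], [0.0, 0.0, 0.0, 1.0]]
top [[446.34456748666685, 0.0, 246.24425434116722], [0.0, 446.34456748666685, 194.39364408637573], [0.0, 0.0, 1.0]] [[0.0182, -0.981, 0.1931, 0.2024], [-0.9998, -0.0169, 0.0088, 0.01], [-0.0054, -0.1933, -0.9811, 1.7845], [0.0, 0.0, 0.0, 1.0]]
```
View pics/scene0.png

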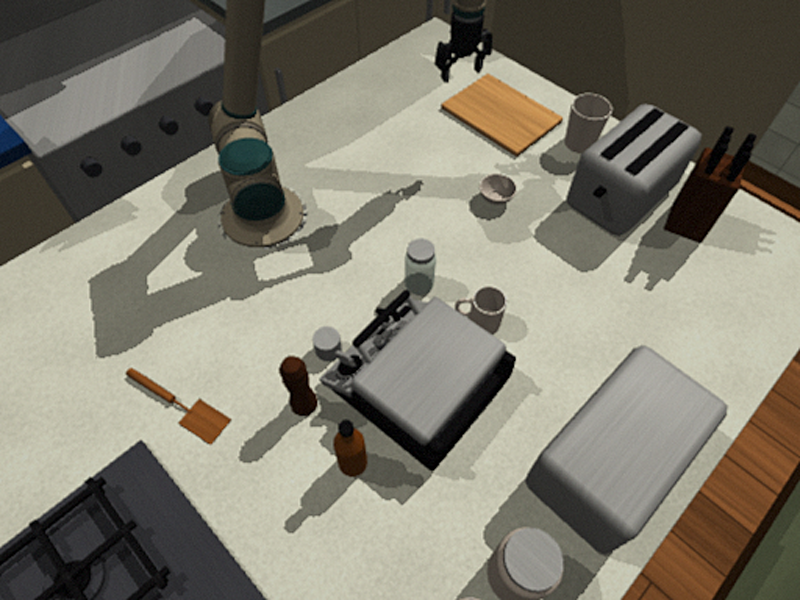

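View pics/top0.png

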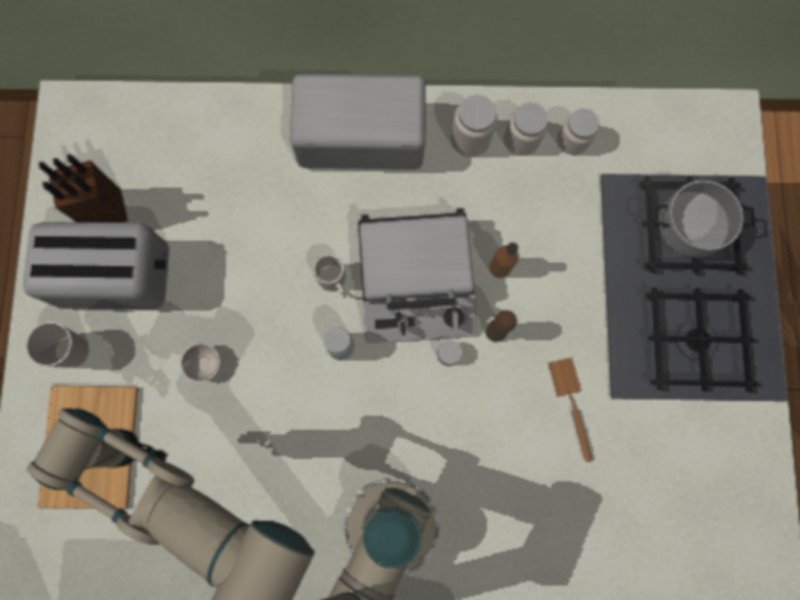

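The grill faces the robot: in the top view it spans about (360-475, 210-340), with the salt tin at (450,352), the jar at (338,342) and the mill at (500,325). I'll make enlarged crops next.

Create h.py:
```python
import cv2,numpy as np
from rig import manip
def crop(n,x0,y0,w,h,k,out):
    d=manip.get_image(n);c=d["img"][y0:y0+h,x0:x0+w,::-1]
    c=cv2.resize(c,(w*k,h*k),interpolation=cv2.INTER_CUBIC)
    c=cv2.convertScaleAbs(c,alpha=1.3,beta=10)
    for i in range(0,w,10):
        cv2.putText(c,str(x0+i),(i*k,8),0,.3,(0,0,255),1);cv2.line(c,(i*k,8),(i*k,14),(0,0,255),1)
    for i in range(0,h,10):
        cv2.putText(c,str(y0+i),(0,i*k+4),0,.3,(0,0,255),1)
    cv2.imwrite("pics/"+out,c)
def ray(n,u,v,z):
    d=CAM[n];K,T=d
    r=T[:3,:3]@np.linalg.solve(K,[u,v,1]);o=T[:3,3];return o+r*(z-o[2])/r[2]
def proj(n,P):
    K,T=CAM[n];p=np.linalg.inv(T)@np.append(P,1);q=K@p[:3];return q[:2]/q[2]
```

Run:
```python
from h import *
import pickle
pickle.dump({n:(manip.get_image(n)["camera_matrix"],manip.get_image(n)["T"]) for n in("scene","top")},open("cam.pkl","wb"))
open("h.py","a").write('import pickle\nCAM=pickle.load(open("cam.pkl","rb"))\n')
crop("scene",175,150,160,120,5,"s1.png");crop("top",190,125,150,112,5,"t1.png")
```

```text
(no output)
```

View pics/s1.png

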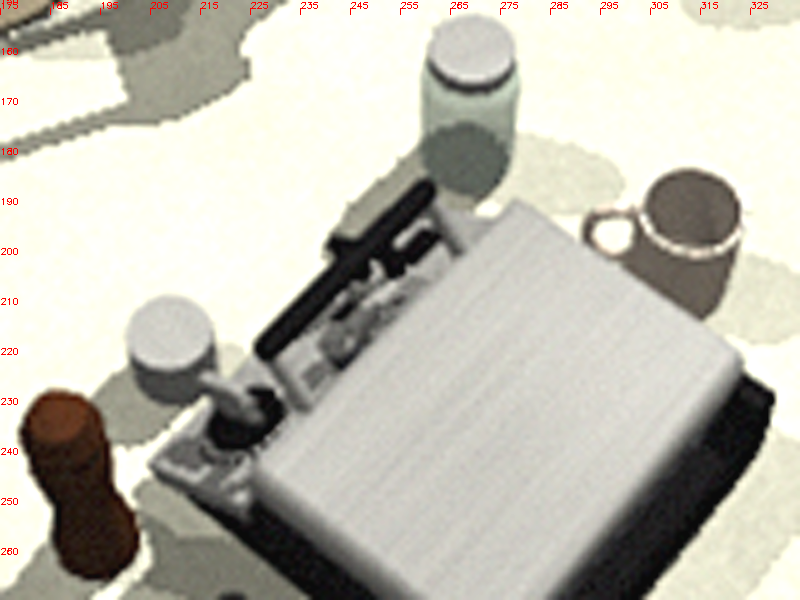

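View pics/t1.png

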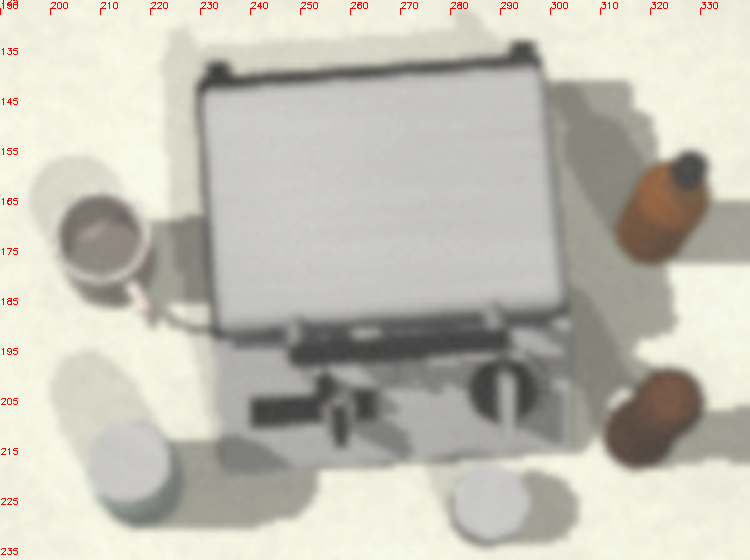

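Scene crop: handle ends are at native (260.6,187.6) and (228.6,219.6). Top crop: handle ends at (247.6,195.8) and (291.6,193.2), dial at about (290.6,203.4), keeper tab at about (258,210). Next I fit the grill pose to these points.

```bash
cat >> h.py <<'E'
s,c=np.sin(np.radians(35)),np.cos(np.radians(35))
def panel(d,y,n): # d downslope from top edge
    return np.array([-.080,y,.085])+d*np.array([-c,0,-s])+n*np.array([-s,0,c])
E
python3 - <<'E'
from h import *
from scipy.optimize import least_squares
H=lambda y:np.array([-.110,y,.165])
obs=[("scene",260.6,187.6,H(.075)),("scene",228.6,219.6,H(-.075)),("top",247.6,195.8,H(.075)),("top",291.6,193.2,H(-.075)),
("top",290.6,203.4,panel(.055,-.085,.013)),("top",258,210,panel(.062,.045,.051)),("top",234.4,219,np.array([-.174,.14,.019])),("top",303.4,216,np.array([-.174,-.14,.019])),
("top",291.4,205,panel(.055,-.085,.042))]
def G(p,P): return np.array([p[0]+np.cos(p[2])*P[0]-np.sin(p[2])*P[1],p[1]+np.sin(p[2])*P[0]+np.cos(p[2])*P[1],P[2]])
f=lambda p:np.concatenate([proj(n,G(p,P))-[u,v] for n,u,v,P in obs])
r=least_squares(f,[.6,0,0],loss="soft_l1");print(r.x);print(np.round(f(r.x).reshape(-1,2),1))
p=r.x
for nm,P in(("tab",panel(.062,.045,.041)),("post0",panel(.028,.055,.042)),("pivot",panel(.028,-.01,.042)),("dial",panel(.055,-.085,.035)),("handle",H(0)),("hinge",np.array([.12,0,.1]))):print(nm,np.round(G(p,P),4), np.round(proj("top",G(p,P)),1),np.round(proj("scene",G(p,P)),1))
for nm,n,u,v,z in(("salt","top",190+492/5,125+497/5,.055),("salt","scene",175+171/5,150+327/5,.055),("jar","top",190+130/5,125+460/5,.135),("mill","top",190+673/5,125+398/5,.185),("mill","scene",175+65/5,150+415/5,.185)):print(nm,np.round(ray(n,u,v,z),3), "in grill", np.round(np.array([[np.cos(p[2]),np.sin(p[2])],[-np.sin(p[2]),np.cos(p[2])]])@(ray(n,u,v,z)[:2]-p[:2]),3))
E
```

```text
[ 0.63483652 -0.05280817  0.07849831]
[[-0.6  0.2]
 [-0.5 -1.1]
 [ 1.7 -0.9]
 [-1.9 -0.7]
 [-0.2 -0.3]
 [-0.2  0.9]
 [-0.5 -0.3]
 [ 0.5 -1.6]
 [-0.1  1.2]]
tab [ 0.4775 -0.02    0.083 ] [257.7 209.8] [244.1 199.7]
post0 [ 0.5039 -0.0079  0.1033] [254.7 202.1] [252.  199.1]
pivot [ 0.509  -0.0727  0.1033] [271.7 201.1] [239.  211.7]
dial [ 0.4968 -0.1489  0.0821] [291.1 205.5] [219.6 226.9]
handle [ 0.5252 -0.0614  0.165 ] [269.5 193.7] [244.5 202.8]
hinge [ 0.7545 -0.0434  0.1   ] [264.6 139.8] [300.8 255.7]
salt [ 0.427 -0.141  0.055] in grill [-0.215 -0.071]
salt [ 0.427 -0.137  0.055] in grill [-0.214 -0.067]
jar [0.439 0.136 0.135] in grill [-0.18   0.204]
mill [ 0.484 -0.261  0.185] in grill [-0.166 -0.196]
mill [ 0.494 -0.259  0.185] in grill [-0.157 -0.194]
```

```bash
cat > w.py <<'E'
import numpy as np,sys
from rig import manip
from scipy.spatial.transform import Rotation as R
p=(0.63484,-0.05281,0.0785)
st=manip.get_state();q=st["ee_rot"]
Rt=R.from_quat([q[1],q[2],q[3],q[0]]).as_matrix()
g=R.from_euler("z",-p[2]).apply(st["position"]-np.array([p[0],p[1],0]))
y=R.from_euler("z",-p[2]).apply(Rt[:,1])
f=R.from_euler("z",-p[2]).apply(st["contact_force"])
print("t%.1f"%st["clock"],"grill xyz mm",np.round(g*1e3,1),"tooly ang-90 %.3f"%(np.arctan2(y[1],y[0])-np.pi/2),"F",np.round(f,1),"w %.1f"%(st["width"]*1e3),"gf %.1f"%st["gripper_force"],"tilt %.3f"%Rt[2,2], "q",np.round(st["qpos"],2))
E
echo '0,0,0,-0.1;0,0,0,-0.1;0,0,0,-0.1;0,0,0,-0.1;0,0,0,0' | python3 steer.py 0.05; python3 w.py
```

```text
clock: 0.82
position: [0.1824, 0.5453, 0.2533]
ee_rot: [0.0, -0.039, 0.999, 0.0]
contact_force: [0.1, -0.8, 0.1]
width: 0.05
gripper_force: 0.0
t0.8 grill xyz mm [-404.1  631.7  253.3] tooly ang-90 0.000 F [ 0.1 -0.8  0.1] w 50.0 gf 0.0 tilt -1.000 q [ 1.13  0.28  1.5  -0.    1.36 -0.52]
```

```bash
echo '-0.015,-0.0365,0,0;-0.015,-0.0365,0,0;-0.015,-0.0365,0,0;-0.015,-0.0365,0,0;-0.015,-0.0365,0,0' | python3 steer.py >/dev/null;echo '-0.015,-0.0365,0,0;-0.015,-0.0365,0,0;-0.015,-0.0365,0,0;-0.015,-0.0365,0,0;-0.015,-0.0365,0,0' | python3 steer.py >/dev/null; echo '-0.015,-0.0365,0,0;-0.015,-0.0365,0,0;-0.015,-0.0365,0,0;-0.015,-0.0365,0,0;0,0,0,0' | python3 steer.py >/dev/null; python3 w.py
```

```text
t2.1 grill xyz mm [-191.6  114.1  253.6] tooly ang-90 -0.011 F [ 0.4 -0.2 -0.2] w 50.0 gf 0.0 tilt -1.000 q [-0.05  0.06  1.77 -0.    1.3  -1.69]
```

```bash
echo '-0.012,-0.03,0,0;-0.014,-0.039,0,0;0,0,0.02,0.01;0,0,0.03,0;0,0,0,0' | python3 steer.py >/dev/null; python3 w.py; python3 -c "
from h import *
crop('scene',195,110,120,110,5,'s2.png')"
```

```text
t2.5 grill xyz mm [-172.3   51.9  199.1] tooly ang-90 -0.015 F [-1.8  0.3 -0.8] w 50.0 gf 0.0 tilt -1.000 q [-0.18  0.15  1.82  0.    1.18 -1.82]
```

View pics/s2.png

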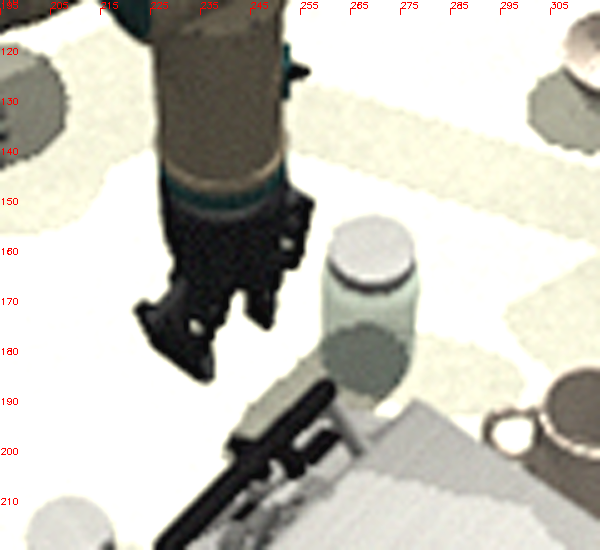

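The gripper is above the front panel, with fingertips at about (237,186) and (248,175). The handle below it is clear.

```bash
echo '0,0,0,0.01;0,0,0,0' | python3 steer.py >/dev/null; python3 w.py;  echo '0,-0.005,0.035,0;0,0,0.035,0;0,0,0,0;0,0,0,0' | python3 steer.py >/dev/null; python3 w.py
```

```text
t2.7 grill xyz mm [-167.9   51.8  204.8] tooly ang-90 -0.022 F [ 0.2 -0.1  0.1] w 49.9 gf 0.0 tilt -1.000 q [-0.18  0.14  1.81  0.    1.19 -1.81]
t3.0 grill xyz mm [-169.4   47.1  133.6] tooly ang-90 -0.021 F [0.3 0.3 0.9] w 49.6 gf 0.0 tilt -1.000 q [-0.19  0.21  1.92  0.    1.01 -1.82]
```

```bash
echo '-0.002,-0.001,0.02,-0.021;0,0,0.025,0;0,0,0,0' | python3 steer.py >/dev/null; python3 w.py;  echo '0,0,0,0;0,0,0,0;0,0,0,0;0,0,0,0;0,0,0,0' | python3 steer.py 0.0 25 >/dev/null; python3 w.py
```

```text
t3.3 grill xyz mm [-167.3   45.8   88. ] tooly ang-90 0.000 F [-1.2  0.7 -0.2] w 50.1 gf 0.0 tilt -1.000 q [-0.19  0.28  1.98  0.    0.89 -1.84]
t3.7 grill xyz mm [-165.4   45.1   90.3] tooly ang-90 -0.000 F [-1.3  0.2  7.8] w 11.4 gf 30.6 tilt -1.000 q [-0.19  0.27  1.97  0.    0.89 -1.84]
```

```bash
echo '0,0.01,-0.001,0;0,0.01,0,0;0,0.01,0,0;0,0.01,0,0;0,0.003,0,0' | python3 steer.py >/dev/null; python3 w.py;  echo '0,0,0,0;0,0,0,0' | python3 steer.py >/dev/null; python3 w.py
```

```text
t4.1 grill xyz mm [-165.9   84.7   90.5] tooly ang-90 0.007 F [ -2.4 -26.6   4.4] w 11.3 gf 30.3 tilt -1.000 q [-0.1   0.27  1.98 -0.01  0.89 -1.75]
t4.3 grill xyz mm [-165.9   84.4   90.4] tooly ang-90 0.005 F [ -1.1 -18.8   4.7] w 11.3 gf 30.2 tilt -1.000 q [-0.1   0.27  1.98 -0.01  0.89 -1.75]
```

```bash
echo '0,-0.0015,0,0;0,0,0,0;0,0,0,0;0,0,0,0' | python3 steer.py 0.04 >/dev/null; python3 w.py;  echo '0,0,-0.035,0;0,-0.01,-0.035,0;0,-0.02,-0.035,0;-0.02,0,0,0;0,0,0,0' | python3 steer.py >/dev/null; python3 w.py
```

```text
t4.6 grill xyz mm [-167.6   88.    89. ] tooly ang-90 -0.000 F [-0.7  1.1 -1.2] w 39.8 gf 0.0 tilt -1.000 q [-0.1   0.27  1.98  0.    0.89 -1.75]
t5.0 grill xyz mm [-142.5   56.2  196.9] tooly ang-90 -0.001 F [-0.2 -0.3 -0.3] w 39.8 gf 0.0 tilt -1.000 q [-0.16  0.18  1.78  0.    1.17 -1.81]
```

```bash
echo '-0.004,-0.001,0.025,0;0,0,0.02,0;0,0,0.01,0;0,0,0,0' | python3 steer.py >/dev/null; python3 w.py;  echo '0,0,0.01,0;0,0,0.004,0;0,0,0.003,0;0,0,0,0' | python3 steer.py >/dev/null; python3 w.py; python3 -c "
from h import *
crop('scene',205,140,80,90,7,'s3.png')"
```

```text
t5.4 grill xyz mm [-145.9   57.3  136.1] tooly ang-90 0.000 F [-0.6  0.6 -0.6] w 40.1 gf 0.0 tilt -1.000 q [-0.16  0.25  1.87  0.    1.04 -1.81]
t5.7 grill xyz mm [-143.4   56.3  122. ] tooly ang-90 -0.000 F [0.3 0.1 1.3] w 39.9 gf 0.0 tilt -1.000 q [-0.16  0.26  1.89  0.    0.99 -1.81]
```

View pics/s3.png

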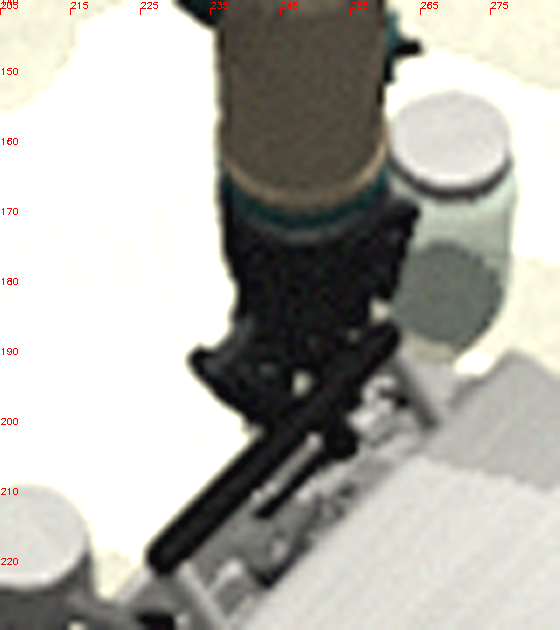

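The gripper hangs in front of the handle bar at about (245,200), and the fingertips straddle the post at about (254,202). There is no contact force yet.

```bash
echo '-0.003,-0.001,-0.002,0;-0.003,0,0,0;0,0,0,0;0,0,0,0' | python3 steer.py >/dev/null; python3 w.py;  echo '0,0,0,0;0,0,0,0;0,0,0,0;0,0,0,0;0,0,0,0' | python3 steer.py 0.0 20 >/dev/null; python3 w.py
```

```text
t6.1 grill xyz mm [-136.7   54.8  124.6] tooly ang-90 -0.000 F [-0.  -0.4  0.7] w 39.8 gf 0.0 tilt -1.000 q [-0.16  0.27  1.87  0.    1.   -1.81]
t6.5 grill xyz mm [-136.8   53.9  124.5] tooly ang-90 0.000 F [-1.3 -6.1  1.5] w 14.8 gf 19.5 tilt -1.000 q [-0.16  0.27  1.87 -0.    1.   -1.81]
```

```bash
echo '0.004,0,0,0;0.004,0,0,0;0,0,0,0' | python3 steer.py >/dev/null; python3 w.py;  echo '0.003,0,0,0;0.003,0,0,0;0,0,0,0' | python3 steer.py >/dev/null; python3 w.py
```

```text
t6.8 grill xyz mm [-139.5   53.6  124.3] tooly ang-90 -0.001 F [ 10.4  -4.8 -13.5] w 14.4 gf 19.9 tilt -1.000 q [-0.16  0.26  1.88  0.    0.99 -1.81]
t7.0 grill xyz mm [-144.1   53.3  124. ] tooly ang-90 -0.001 F [ 14.9  -4.9 -18. ] w 13.9 gf 19.7 tilt -1.000 q [-0.17  0.25  1.9   0.    0.98 -1.81]
```

```bash
echo '0.003,0,0,0;0.003,0,0,0;0,0,0,0' | python3 steer.py >/dev/null; python3 w.py;  echo '0.003,0,0.001,0;0.003,0,0.001,0;0,0,0,0' | python3 steer.py >/dev/null; python3 w.py; python3 -c "
from h import *
crop('scene',205,140,80,90,7,'s4.png')"
```

```text
t7.2 grill xyz mm [-156.5   55.5  123.8] tooly ang-90 -0.001 F [-0.2 -0.3 -0.3] w -0.0 gf 0.0 tilt -1.000 q [-0.17  0.24  1.91  0.    0.99 -1.82]
t7.5 grill xyz mm [-164.4   55.5  122. ] tooly ang-90 -0.000 F [-0.2 -0.   0.1] w 0.0 gf 0.0 tilt -1.000 q [-0.17  0.23  1.93  0.    0.98 -1.82]
```

View pics/s4.png

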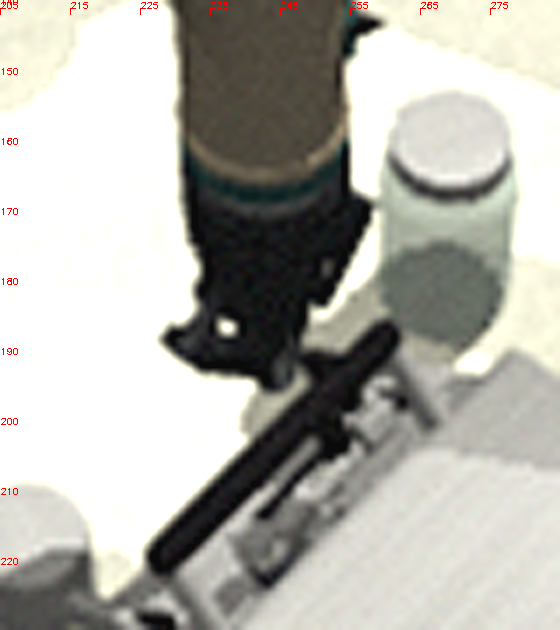

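Closed fingertips are now at about (244,194), in front of the handle. The post is still under the bar at about (252,202), so the grip slipped off. I'll press down on the post's raised rear edge instead.

```bash
echo '0,0,-0.012,0;0,0,-0.014,0;-0.015,0,0,0;-0.016,-0.002,0,0;0,0,0,0' | python3 steer.py 0 40 >/dev/null; python3 w.py;  echo '0,0,0,0;0,0,0.005,0;0,0,0,0' | python3 steer.py >/dev/null; python3 w.py
```

```text
t8.0 grill xyz mm [-132.4   53.1  148.5] tooly ang-90 0.000 F [-2.2 -0.4  0.2] w -0.2 gf 0.0 tilt -1.000 q [-0.16  0.25  1.82 -0.    1.07 -1.81]
t8.2 grill xyz mm [-133.5   53.3  142.4] tooly ang-90 -0.000 F [-2.8 -0.8 -1.6] w -0.2 gf 0.0 tilt -1.000 q [-0.16  0.25  1.84  0.    1.05 -1.81]
```

```bash
echo '0.001,0,0.003,0;0,0,0.003,0;0,0,0,0' | python3 steer.py >/dev/null; python3 w.py;  echo '0,0,0.003,0;0,0,0,0' | python3 steer.py >/dev/null; python3 w.py;  echo '0,0,0.003,0;0,0,0,0' | python3 steer.py >/dev/null; python3 w.py
```

```text
t8.5 grill xyz mm [-133.2   53.   136.8] tooly ang-90 -0.000 F [-2.4  0.5 -0.4] w 0.3 gf 0.0 tilt -1.000 q [-0.16  0.26  1.85  0.    1.04 -1.81]
t8.6 grill xyz mm [-133.1   53.   133.8] tooly ang-90 -0.000 F [-2.2  0.1 -1.5] w -0.2 gf 0.0 tilt -1.000 q [-0.16  0.26  1.85  0.    1.03 -1.81]
t8.8 grill xyz mm [-133.1   53.   131.4] tooly ang-90 -0.000 F [-2.6 -0.3  5.6] w 0.1 gf 2.4 tilt -1.000 q [-0.16  0.27  1.85  0.    1.02 -1.81]
```

```bash
echo '0.001,0,0.002,0;0.001,0,0.002,0;0,0,0,0' | python3 steer.py >/dev/null; python3 w.py;  echo '0.0025,0,0.002,0;0.0025,0,0.002,0;0,0,0,0' | python3 steer.py >/dev/null; python3 w.py
```

```text
t9.1 grill xyz mm [-136.4   52.8  128.1] tooly ang-90 0.000 F [-5.6 -0.2 10.6] w -0.4 gf 5.1 tilt -1.000 q [-0.16  0.27  1.86 -0.    1.02 -1.81]
t9.3 grill xyz mm [-140.9   52.3  124.3] tooly ang-90 0.001 F [-4.  -1.3  9.6] w -0.2 gf 4.6 tilt -1.000 q [-0.16  0.26  1.88 -0.    1.   -1.81]
```

```bash
echo '0.003,0,0.001,0;0.003,-0.001,0.001,0;0,0,0,0' | python3 steer.py >/dev/null; python3 w.py;  echo '0.003,0,0.001,0;0.003,-0.001,0.0015,0;0,0,0,0' | python3 steer.py >/dev/null; python3 w.py
```

```text
t9.6 grill xyz mm [-145.    51.3  122.1] tooly ang-90 -0.000 F [-1.1 -0.6  4.3] w 0.4 gf 1.9 tilt -1.000 q [-0.17  0.26  1.89 -0.    0.99 -1.82]
t9.8 grill xyz mm [-151.8   50.7  118.7] tooly ang-90 -0.000 F [ 1.  -0.8  2.3] w 0.2 gf 1.2 tilt -1.000 q [-0.17  0.25  1.91  0.    0.98 -1.82]
```

```bash
echo '0.002,-0.001,0.003,0;0.002,-0.001,0.003,0;0,0,0,0' | python3 steer.py >/dev/null; python3 w.py;  echo '0.002,-0.001,0.003,0;0.002,-0.001,0.003,0;0,0,0,0' | python3 steer.py >/dev/null; python3 w.py
```

```text
t10.1 grill xyz mm [-157.1   47.6  113.2] tooly ang-90 0.001 F [-1.3 -3.2  9.8] w -0.2 gf 4.9 tilt -1.000 q [-0.18  0.26  1.92 -0.    0.96 -1.83]
t10.3 grill xyz mm [-161.1   44.6  108.5] tooly ang-90 0.002 F [-4.  -4.5 16.6] w 0.3 gf 7.7 tilt -1.000 q [-0.19  0.26  1.94 -0.01  0.95 -1.84]
```

```bash
echo '0,0,-0.03,0;0.02,0,-0.03,0;0.03,0.03,-0.03,0;0,0.03,0,0;0,0,0,0' | python3 steer.py 0.04 >/dev/null; python3 w.py; python3 -c "
from h import *
crop('scene',205,165,80,75,7,'a.png');crop('top',225,180,80,45,7,'b.png')
a=cv2.imread('pics/a.png');b=cv2.imread('pics/b.png');cv2.imwrite('pics/c5.png',cv2.resize(np.vstack([a,b]),None,fx=.71,fy=.71))"
```

```text
t10.7 grill xyz mm [-205.6  104.7  191.7] tooly ang-90 0.001 F [ 0.5 -0.6  0.2] w 40.1 gf 0.0 tilt -1.000 q [-0.08  0.09  1.9   0.    1.14 -1.74]
```

View pics/c5.png

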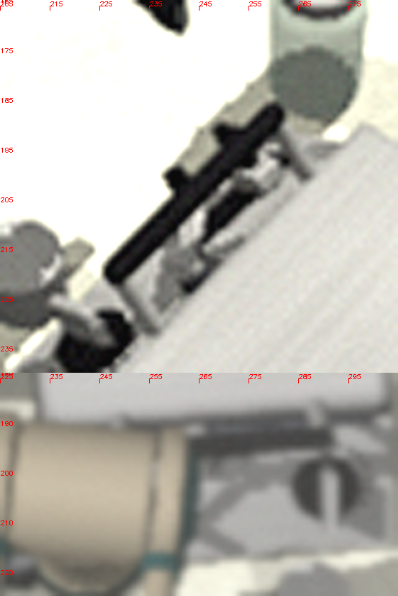

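Two dark bumps stand above the handle in the scene view: the tab at about (250,191) and the post at about (241,201). I'll match these to the latch angle.

```bash
python3 -c "
from h import *
p=(0.63484,-0.05281,0.0785)
def G(P): return np.array([p[0]+np.cos(p[2])*P[0]-np.sin(p[2])*P[1],p[1]+np.sin(p[2])*P[0]+np.cos(p[2])*P[1],P[2]])
print('tab',proj('scene',G(panel(.062,.085,.051))))
for t in np.arange(.2,1.6,.1):
  P=panel(.028+.065*np.sin(t),-.010+.065*np.cos(t),.048);print(round(t,1),np.round(P*1e3),np.round(proj('scene',G(P)),1))
"
```

```text
tab [250.55485009 190.07960493]
0.2 [-141.   54.  101.] [248.6 197.4]
0.3 [-146.   52.   97.] [247.2 197.4]
0.4 [-151.   50.   94.] [245.7 197.6]
0.5 [-156.   47.   90.] [244.1 197.9]
0.6 [-161.   44.   87.] [242.5 198.3]
0.7 [-165.   40.   84.] [240.8 198.8]
0.8 [-169.   35.   82.] [239.1 199.4]
0.9 [-172.   30.   79.] [237.4 200.1]
1.0 [-175.   25.   77.] [235.7 200.9]
1.1 [-178.   19.   75.] [234.  201.9]
1.2 [-180.   14.   74.] [232.4 202.8]
1.3 [-182.    7.   72.] [230.9 203.9]
1.4 [-183.    1.   72.] [229.4 205. ]
1.5 [-184.   -5.   71.] [227.9 206.2]
```

```bash
echo '0,0,0,0;-0.015,-0.032,0,0;-0.018,-0.032,0,0;0,0,0,0;0,0,0,0' | python3 steer.py 0.036 >/dev/null; python3 w.py
```

```text
t11.2 grill xyz mm [-170.3   34.8  189.7] tooly ang-90 -0.004 F [ 0.   0.3 -0.1] w 35.8 gf 0.0 tilt -1.000 q [-0.22  0.16  1.83 -0.    1.15 -1.86]
```

```bash
echo '0,0.003,0.035,0;0,0.002,0.035,0;0,0,0.015,0;0,0,0,0' | python3 steer.py >/dev/null; python3 w.py;echo '0.001,0,0.01,0;0,0,0.010,0;0,0,0,0' | python3 steer.py >/dev/null; python3 w.py
```

```text
t11.6 grill xyz mm [-175.1   43.2  101.9] tooly ang-90 -0.001 F [0.4 0.1 0.1] w 36.0 gf 0.0 tilt -1.000 q [-0.2   0.25  1.97  0.    0.93 -1.85]
t11.8 grill xyz mm [-173.    42.3   85.1] tooly ang-90 -0.000 F [ 0.1 -0.2 -0.2] w 36.0 gf 0.0 tilt -1.000 q [-0.2   0.27  1.99  0.    0.88 -1.85]
```

```bash
echo '0,-0.002,0,0;0,0,0,0;0,0,0,0;0,0,0,0;0,0,0,0' | python3 steer.py 0.0 30 >/dev/null; python3 w.py
```

```text
t12.2 grill xyz mm [-170.4   38.5   87.4] tooly ang-90 0.000 F [-0.7 -5.5  4.9] w 14.6 gf 29.3 tilt -1.000 q [-0.21  0.27  1.99 -0.    0.88 -1.86]
```

```bash
echo '0.004,-0.005,0.003,0;0.003,-0.005,0.003,0;0.003,-0.005,0.002,0;0,0,0,0' | python3 steer.py >/dev/null; python3 w.py; echo '0.003,-0.006,0.002,0;0.002,-0.005,0.001,0;0.002,-0.007,0.002,0;0,0,0,0' | python3 steer.py >/dev/null; python3 w.py
```

```text
t12.6 grill xyz mm [-181.8   24.8   79. ] tooly ang-90 -0.001 F [-1.7 -1.   5.7] w 14.5 gf 29.1 tilt -1.000 q [-0.25  0.27  2.01  0.    0.85 -1.9 ]
t12.9 grill xyz mm [-190.5    7.2   72.9] tooly ang-90 -0.001 F [-3.4  1.   4.6] w 14.0 gf 29.3 tilt -1.000 q [-0.29  0.28  2.03  0.    0.84 -1.94]
```

```bash
echo '0.000,-0.006,0,0;0,-0.006,0,0;0,-0.002,0,0;0,0,0,0' | python3 steer.py >/dev/null; python3 w.py
```

```text
t13.2 grill xyz mm [-193.1   -5.    71.4] tooly ang-90 -0.001 F [-4.2  4.8 -1.3] w 13.6 gf 29.3 tilt -1.000 q [-0.32  0.28  2.03  0.    0.84 -1.97]
```

```bash
echo '0,0,0,0;0,0,0,0;0,0,-0.03,0;0,0,-0.04,0;0,0,-0.04,0' | python3 steer.py .028 >/dev/null;python3 w.py; echo '0,0,-0.04,0;0,0,-0.03,0.12;0,0,0,0.12;0,0,0,0.12;0,0,0,0.12' | python3 steer.py 0.05 >/dev/null;echo '0,0,0,0.12;0,0,0,0.12;0,0,0,0.12;0,0,0,0.12;0,0,0,0.12' | python3 steer.py >/dev/null; echo '0,0,0,0.12;0,0,0,0.12;0,0,0,0.12;0,0,0,0.12;0,0,0,0' | python3 steer.py >/dev/null; python3 w.py
```

```text
t13.7 grill xyz mm [-189.1   -7.2  183.8] tooly ang-90 -0.001 F [ 1.5 -0.8  1.3] w 28.1 gf 0.0 tilt -1.000 q [-0.32  0.15  1.86 -0.    1.13 -1.97]
t14.9 grill xyz mm [-188.4   -7.4  253.3] tooly ang-90 -1.562 F [ 0.6 -0.1 -0.1] w 50.2 gf 0.0 tilt -1.000 q [-0.32  0.09  1.74 -0.    1.3  -0.41]
```

```bash
echo '0.004,0.039,0,0.01;0.004,0.039,0,0;0,0,0.02,0;0,0,0.02,0;0,0,0,0' | python3 steer.py >/dev/null; python3 w.py; echo '0,0,0,0;0,0,0,0' | python3 steer.py >/dev/null; python3 w.py
```

```text
t15.3 grill xyz mm [-112.5    2.1  209.3] tooly ang-90 -1.567 F [-1.1 -0.2 -1.2] w 49.9 gf 0.0 tilt -1.000 q [-0.25  0.24  1.68 -0.    1.24 -0.33]
t15.5 grill xyz mm [-110.6    1.1  213.8] tooly ang-90 -1.569 F [ 0.2 -0.2  0.8] w 49.9 gf 0.0 tilt -1.000 q [-0.25  0.23  1.67  0.    1.24 -0.33]
```

```bash
echo '0,0,0.02,0;0,0,0.015,0;0,0,0.01,0;0,0,0,0' | python3 steer.py >/dev/null; python3 w.py; echo '0,0,0,0;0,0,0,0;0,0,0,0;0,0,0,0;0,0,0,0' | python3 steer.py 0 50 >/dev/null; python3 w.py
```

```text
t15.8 grill xyz mm [-112.     1.5  167.1] tooly ang-90 -1.570 F [-1.  -0.1 -0.5] w 50.2 gf 0.0 tilt -1.000 q [-0.25  0.27  1.74  0.    1.13 -0.33]
t16.2 grill xyz mm [-110.4    1.1  169.3] tooly ang-90 -1.570 F [-1.2 -0.2  6.3] w 16.3 gf 48.8 tilt -1.000 q [-0.25  0.27  1.74 -0.    1.13 -0.33]
```

```bash
echo '0,0.004,-0.0115,0;0,0.004,-0.0115,0;0,0.005,-0.011,0;0,0.005,-0.0105,0;0,0,0,0' | python3 steer.py >/dev/null; python3 w.py; echo '0,0.006,-0.0105,0;0,0.006,-0.010,0;0,0.007,-0.010,0;0,0.007,-0.0095,0;0,0,0,0' | python3 steer.py >/dev/null; python3 w.py
```

```text
t16.6 grill xyz mm [-94.3   1.3 212.3] tooly ang-90 -1.570 F [-3.2 -1.   1. ] w 16.1 gf 50.2 tilt -1.000 q [-0.24  0.26  1.64 -0.    1.25 -0.31]
t17.1 grill xyz mm [-70.5   1.5 252. ] tooly ang-90 -1.570 F [-8.6  0.1  4.8] w 16.4 gf 49.9 tilt -1.000 q [-0.22  0.27  1.52 -0.    1.36 -0.3 ]
```

```bash
echo '0,0.008,-0.009,0;0,0.008,-0.009,0;0,0.0085,-0.008,0;0,0.009,-0.008,0;0,0,0,0' | python3 steer.py >/dev/null; python3 w.py; echo '0,0.0095,-0.0075,0;0,0.0095,-0.007,0;0,0.010,-0.0065,0;0,0.010,-0.006,0;0,0,0,0' | python3 steer.py >/dev/null; python3 w.py;echo '0,0.0105,-0.0055,0;0,0.011,-0.005,0;0,0.011,-0.004,0;0,0.005,-0.002,0;0,0,0,0' | python3 steer.py >/dev/null; python3 w.py
```

```text
t17.5 grill xyz mm [-39.4   1.9 286.9] tooly ang-90 -1.570 F [-14.4   0.9  10.3] w 16.0 gf 50.2 tilt -1.000 q [-0.21  0.3   1.38 -0.    1.47 -0.28]
t17.9 grill xyz mm [  0.5   2.2 316.7] tooly ang-90 -1.570 F [-17.2   2.   16.8] w 16.4 gf 51.0 tilt -1.000 q [-0.19  0.35  1.24 -0.    1.56 -0.27]
t18.3 grill xyz mm [ 39.3   2.6 334.2] tooly ang-90 -1.570 F [-12.8   2.6  16.5] w 15.9 gf 52.3 tilt -1.000 q [-0.17  0.41  1.11 -0.    1.63 -0.25]
```

```bash
echo '0,0.006,-0.001,0;0,0.004,-0.001,0;0,0,0,0' | python3 steer.py >/dev/null; python3 w.py;echo '0,0.004,-0.001,0;0,0,0,0;0,0,0,0' | python3 steer.py >/dev/null; python3 w.py
```

```text
t18.6 grill xyz mm [ 49.1   2.7 337.1] tooly ang-90 -1.570 F [-11.7   2.8  18. ] w 15.9 gf 53.0 tilt -1.000 q [-0.17  0.42  1.08 -0.    1.64 -0.25]
t18.8 grill xyz mm [ 50.1   2.7 337.4] tooly ang-90 -1.570 F [-17.8   2.8  18.3] w 15.9 gf 53.0 tilt -1.000 q [-0.17  0.43  1.07 -0.    1.65 -0.25]
```

```bash
echo '0,-0.003,0,0;0,0,0,0;0,0,0,0;0,0,0,0;0,0,0,0' | python3 steer.py .045 >/dev/null; python3 w.py;echo '0,0,-0.02,0;0,0,-0.02,0;0,0,-0.02,0;0,-0.03,0,0;0,-0.04,0,0' | python3 steer.py >/dev/null;echo '0,-0.04,0,0;0,-0.04,0,0;0,-0.04,0,0;0,0,0,0' | python3 steer.py >/dev/null; python3 w.py; python3 -c "
from h import *
crop('scene',195,140,114,84,7,'s6.png')"
```

```text
t19.2 grill xyz mm [ 54.4   1.5 332.1] tooly ang-90 -1.570 F [0.8 0.7 1. ] w 45.2 gf 0.0 tilt -1.000 q [-0.17  0.43  1.08  0.    1.63 -0.25]
t20.0 grill xyz mm [-143.4    2.5  393.3] tooly ang-90 -1.572 F [-0.4  0.3  0.8] w 45.1 gf 0.0 tilt -1.000 q [-0.26  0.11  1.38 -0.    1.65 -0.34]
```

View pics/s6.png

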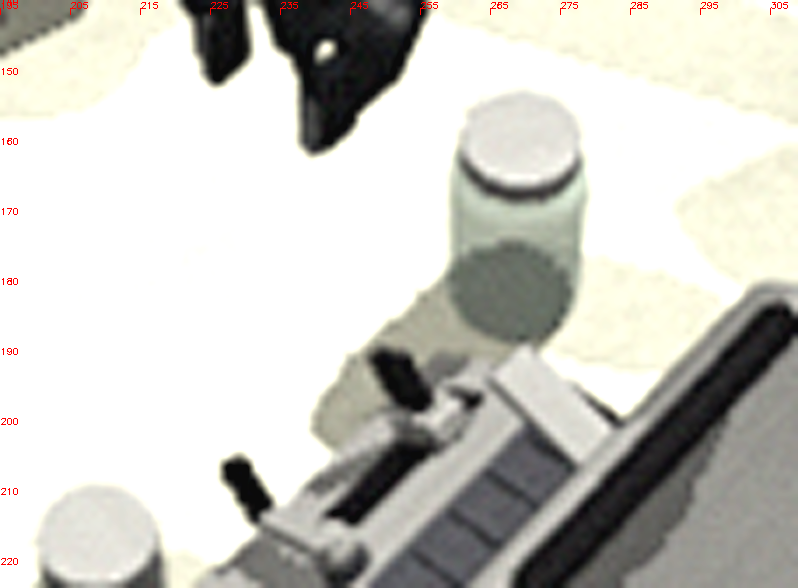

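The lid stands open, with the handle bar along the right of the crop. The tab top at (250,190) puts the keeper fully aside, and the post top at (228,206) puts the latch at about 1.5 rad. The dial is next.

```bash
echo '-0.03,0,0,0;-0.03,0,0,0;-0.027,0,0,0;0,0,0,-0.12;0,0,0,-0.12' | python3 steer.py .04 >/dev/null;echo '0,0,0,-0.12;0,0,0,-0.12;0,0,0,-0.12;0,0,0,-0.12;0,0,0,-0.12' | python3 steer.py >/dev/null;echo '0,0,0,-0.12;0,0,0,-0.12;0,0,0,-0.12;0,0,0,-0.12;0,0,0,-0.12' | python3 steer.py >/dev/null;echo '0,0,0.03,-0.12;0,0,0.04,-0.01;0,0,0.04,0;0,0,0.04,0;0,0,0,0' | python3 steer.py >/dev/null;python3 w.py
```

```text
t21.7 grill xyz mm [-140.2  -83.   234.1] tooly ang-90 -0.000 F [-1.   1.  -0.4] w 40.2 gf 0.0 tilt -1.000 q [-0.42  0.22  1.63  0.    1.31 -2.07]
```

```bash
echo '0.002,-0.002,0.035,0;0,0,0.035,0;0,0,0.03,0;0,0,0.02,0;0,0,0,0' | python3 steer.py >/dev/null;python3 w.py;echo '0,0,0.012,0;0,0,0.004,0;0,0,0,0;0,0,0,0' | python3 steer.py >/dev/null;python3 w.py
```

```text
t22.1 grill xyz mm [-138.3  -87.3  120.4] tooly ang-90 -0.000 F [-0.8 -0.  -0.4] w 40.0 gf 0.0 tilt -1.000 q [-0.42  0.32  1.81  0.    1.02 -2.07]
t22.4 grill xyz mm [-136.6  -88.3  108.4] tooly ang-90 -0.000 F [ 0.5 -0.2 -0.6] w 40.1 gf 0.0 tilt -1.000 q [-0.42  0.33  1.82  0.    0.99 -2.07]
```

```bash
echo '0.005,0.002,0.006,0;0.004,0.001,0.005,0;0,0,0,0;0,0,0,0' | python3 steer.py >/dev/null;python3 w.py;echo '0,0,0,0;0,0,0,0;0,0,0,0;0,0,0,0;0,0,0,0' | python3 steer.py 0 30 >/dev/null;python3 w.py
```

```text
t22.8 grill xyz mm [-147.8  -84.2   95.7] tooly ang-90 -0.000 F [ 0.1  0.2 -0.1] w 40.0 gf 0.0 tilt -1.000 q [-0.43  0.33  1.86  0.    0.95 -2.08]
t23.2 grill xyz mm [-146.8  -86.1   96.3] tooly ang-90 0.001 F [-0.8 -5.2  2. ] w 10.3 gf 35.2 tilt -1.000 q [-0.43  0.33  1.86 -0.    0.95 -2.08]
```

```bash
echo '0,-0.001,0,0.1;0,0,0,0.1;0,0,0,0.1;0,0,0,0.1;0,0,0,0' | python3 steer.py >/dev/null;python3 w.py;echo '0,0,0,0.1;0,0,0,0.1;0,0,0,0.1;0,0,0,0.1;0,0,0,0' | python3 steer.py >/dev/null;python3 w.py
```

```text
t23.6 grill xyz mm [-147.3  -84.9   97. ] tooly ang-90 -0.402 F [-3.8  1.4  9.8] w 10.4 gf 74.6 tilt -1.000 q [-0.43  0.33  1.86  0.    0.95 -1.68]
t24.0 grill xyz mm [-150.8  -81.1   97.9] tooly ang-90 -0.801 F [-9.1 10.5 25.9] w 10.2 gf 92.3 tilt -1.000 q [-0.43  0.33  1.86  0.    0.96 -1.28]
```

```bash
echo '0,0,0,0;0,0,0,0' | python3 steer.py .014 20 >/dev/null;python3 w.py;echo '0,0,0,0.1;0,0,0,0.1;0,0,0,0' | python3 steer.py >/dev/null;python3 w.py;echo '0,0,0,0.1;0,0,0,0.1;0,0,0,0' | python3 steer.py >/dev/null;python3 w.py
```

```text
t24.2 grill xyz mm [-151.4  -80.9   97.4] tooly ang-90 -0.800 F [-10.4  11.   23.9] w 14.3 gf 25.3 tilt -1.000 q [-0.43  0.33  1.86  0.    0.96 -1.28]
t24.4 grill xyz mm [-149.3  -80.    97.7] tooly ang-90 -1.005 F [-6.  14.5 21.7] w 14.2 gf 37.0 tilt -1.000 q [-0.43  0.33  1.86  0.01  0.96 -1.08]
t24.7 grill xyz mm [-148.9  -79.    97.9] tooly ang-90 -1.202 F [-4.  17.6 22.3] w 14.3 gf 61.7 tilt -1.000 q [-0.42  0.33  1.86  0.01  0.96 -0.88]
```

```bash
echo '0,0,0,0.08;0,0,0,0;0,0,0,0' | python3 steer.py .015 >/dev/null;python3 w.py;echo '0,0,0,0;0,0,0,0;0,0,0,0;0,0,0,0' | python3 steer.py 0.04 >/dev/null;python3 w.py;echo '0,0,-0.03,0;0,0,-0.04,0;0,0,-0.04,0;0,0,-0.04,0;0,0,0,0' | python3 steer.py >/dev/null; python3 w.py
```

```text
t24.9 grill xyz mm [-148.   -80.3   98.6] tooly ang-90 -1.279 F [-4.9 14.4 23.9] w 15.3 gf 61.2 tilt -1.000 q [-0.42  0.33  1.86  0.01  0.96 -0.8 ]
t25.3 grill xyz mm [-147.1  -85.6   95.5] tooly ang-90 -1.281 F [-0.6 -0.4 -0.3] w 39.9 gf 0.0 tilt -1.000 q [-0.43  0.33  1.86  0.    0.95 -0.8 ]
t25.7 grill xyz mm [-143.2  -88.   253.5] tooly ang-90 -1.281 F [ 1.8 -0.9  0.3] w 40.1 gf 0.0 tilt -1.000 q [-0.43  0.19  1.63  0.    1.31 -0.8 ]
```

```bash
echo '0.011,-0.036,0,0;0.011,-0.036,0,0;0.011,-0.036,0,0;0.011,-0.036,0,0;0,0,0,0' | python3 steer.py >/dev/null;python3 w.py; python3 -c "
from h import *
p=(0.63484,-0.05281,0.0785)
def G(P): return np.array([p[0]+np.cos(p[2])*P[0]-np.sin(p[2])*P[1],p[1]+np.sin(p[2])*P[0]+np.cos(p[2])*P[1],P[2]])
for k in range(8):
  t=.3*k;E=[panel(.055-r*np.cos(t),-.085-r*np.sin(t),.042) for r in(.023,-.023)]
  print(k,*[np.round(proj(n,G(e)),1) for n in('scene','top') for e in E])
crop('scene',200,205,50,40,14,'a.png');crop('top',265,185,50,40,14,'b.png')
a=cv2.imread('pics/a.png');b=cv2.imread('pics/b.png');cv2.imwrite('pics/c7.png',cv2.resize(np.hstack([a,b]),(800,320)))"
```

```text
t26.1 grill xyz mm [-304.2  -82.7  244.6] tooly ang-90 -1.283 F [ 0.2  0.6 -1.1] w 40.4 gf 0.0 tilt -1.000 q [-0.62 -0.03  1.89 -0.    1.29 -0.99]
0 [222.5 226.8] [214.8 223.9] [291.2 200.8] [291.4 211.6]
1 [220.9 228.1] [216.4 222.6] [293. 201.] [289.6 211.5]
2 [219.  229.2] [218.2 221.5] [294.6 201.6] [288.  210.9]
3 [217.1 230. ] [220.  220.8] [296.  202.6] [286.7 209.9]
4 [215.4 230.3] [221.7 220.4] [296.9 204. ] [285.8 208.5]
5 [213.9 230.2] [223.2 220.5] [297.3 205.5] [285.4 207. ]
6 [212.9 229.6] [224.2 221.1] [297.1 207.1] [285.5 205.4]
7 [212.4 228.7] [224.8 222. ] [296.5 208.6] [286.1 203.8]
```

View pics/c7.png

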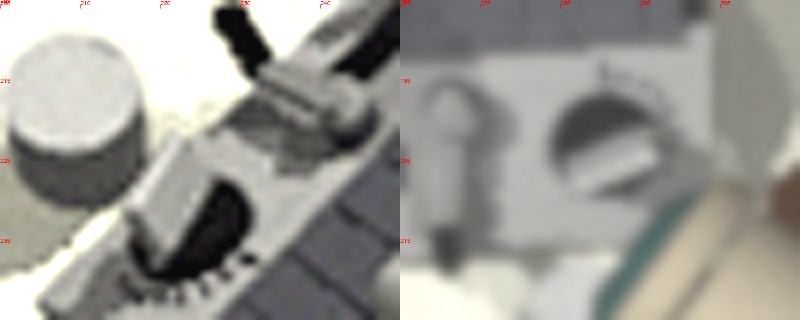

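The dial bar's edge slope is about 0.68 in the scene crop (four clicks predicts 0.65) and about 0.44 in the top crop (four clicks predicts 0.41), so it sits in the fourth click. The arm is clear of everything.

```bash
python3 -c "
from rig import manip
print(manip.sign_off())"
```

```text
the job is handed in; nothing more can be done
None
```

The job is handed in, but the sign-off printed no verdict: the keeper is fully aside, the latch is down at its stop, the lid stands open, the dial is on its fourth click, and the arm was clear of everything at about 26 s of the 62 s allowed.

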